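# Line the seasonings up by height on the condiment board

### The arm

A 6-joint arm with a two-finger parallel gripper is mounted at the origin on a cart in front of the work surface, level with it; the furniture and walls round the work are solid. World frame = base frame: x ahead of the robot, y to its left, z up, the work surface at z = 0. Lengths are in mm, angles in rad, forces in N, time in s.
With the tool pointing down it reaches from about 350 to 800 mm from the base axis. Payload 7.3 kg.
Tool frame: the origin (TCP) lies on the centre line of the jaws, within the pads' length; the fingertips stand 22 mm ahead of it and the grasp point (between the pads) lies 3 mm ahead of it (finger_overhang is the distance from the TCP to the fingertips, in mm); z points along the fingers, y is the line along which they close (so a half turn about z gives the same grasp; the last joint's range is limited). The gripper opens to 85 mm and grips with 20 to 120 N. Pads are 22 mm wide; open, the fingers measure 114 mm over their backs; the gripper's body (76 mm by 85 mm) begins 54 mm behind the grasp point. The pads swing forward as they close: fully open they stand 13 mm farther back than shut.
Start: joints at [0.958, 0.342, 1.524, -0, 1.275, -0.146], TCP at [236.254, 468.856, 253.322] pointing down, gripper open.
Joint ranges: [-2.53, 2.53], [-0.77, 2.02], [0.04, 2.7], [-1, 4.14], [0.28, 2.66], [-3.11, 3.11]. Speed limits (rad/s): [2.57, 2.57, 3.14, 3.14, 3.14, 3.14].

### API

Orientations are given as a unit quaternion [w, x, y, z].
In Python, from bench import * gives the robot as it stands.
- The arm moves only by the tool send_rows, never from a script. Its argument "increments" is one flat list of numbers, 6 for each row, row after row: the shift along the tool's x, y, z in cm, then the turn, a rotation vector about the tool's x, y, z in degrees. In form: [x, y, z, wx, wy, wz, x, y, z, wx, wy, wz, ...]. A call has 1 to 20 rows; each row shifts and turns the commanded pose from where the row before left it, along the tool's axes as they then stand; what a row does not reach is not made up. A row lasts 1/10 s, in which the tool goes at most 50 mm and 8.59 degrees, less where a joint would pass 70% of its speed; a pose out of reach is approached as far as the arm can. A call with a gripper value outside its range is refused whole. "jaw" is the opening, from -1 (shut) to 1 (fully open), set as the call begins (left out, the last holds). The fingers move at their own pace and stop on an object; the grip force is fixed at half the most. Time passes only in rows, so rows that do not move let the fingers close. It gives the time, the measured TCP pose, the force, the opening and the grip force at its end, in the units of the state.
- get_state(): the state, without advancing time (a new reading comes with each control period).
- grab_frame(name): name is "side" or "top"; returns a dict with "color" (400x640x3 uint8, red, green, blue), "camera_matrix" (3x3 intrinsics, pixels), "extrinsics" (4x4, takes a point from camera to world coordinates). Camera axes: x right, y up, looking along -z (the intrinsics and any distortion apply to the point x, -y, -z); pixel columns grow to the right and rows downward; lengths in mm; the calibration is good to about 2 mm. A picture is of the moment at which its call begins. There is no depth.
- hand_in(): hands the job in; it is judged then, once.
The state is a dict: "time_s": time; "q": joint angles; "qvel": joint speeds; "effort": joint torques, N m; "position": TCP position; "ee_rot": TCP orientation; "force": force on the tool from outside, world axes, zero at the start; "torque": the same for the moment, N m; "grip_width": finger opening in mm; "grasp_force": force on a finger pad.
Only numpy, scipy, OpenCV 4.12 (cv2) and the standard library are available. Lean on these libraries where they do the work, as an engineer would, in place of code of your own. Each camera call takes 0.05 s, during which the arm holds its last target. There are 200 camera calls.

### The job

Tidy the pepper mill, the spice jar, the salt shaker and the small tin onto the condiment board, lined up by height: the tallest on the cork at the end beside the carton, then down in height along the row to the shortest at the far end beside the tealight. Each stands upright in the middle of its own cork pad; do not tip anything over, and leave the carton and the tealight where they are.

Things in the scene. Friction and masses are not known exactly. Their poses are not given: they have to be found in the camera images.
- pepper_mill_mid (a point): turned wooden pepper mill, 170 mm high: waisted body up to 58 mm across at the foot, a round wooden head about 50 mm across from 123 to 159 mm above the foot (widest at about 138 mm) and a small metal knob on top. 0.18 kg, one rigid piece; can be gripped round the head. This point lies on its axis, half-way up; z up.
- spice_jar_mid (a point): round glass spice jar with a dark screw cap, 41 mm across, 105 mm high, straight sides (the cap, from 84 mm up, is as wide). About 0.11 kg. This point lies on its axis, half-way up; z up.
- salt_shaker_mid (a point): round salt shaker with a grey domed top, 90 mm high; glass body up to 44 mm across from the foot to 74 mm, dome 34 mm across from there up. About 0.1 kg. This point lies on its axis, half-way up; z up.
- small_tin_mid (a point): small food tin, a plain cylinder 57 mm across, 72 mm high. About 0.18 kg. This point lies on its axis, half-way up; z up.
- cork_a: one of four alike round cork pads, 68 mm across, let into the low wooden board and standing about 2 mm out of it. Origin at the centre of its underside, 11.5 mm over the worktop; its top, on which things stand, is 14.5 mm over the worktop. The four lie in a straight row, 90 mm apart; the letters say nothing about the order in the row. z up. Fixed.
- cork_b: one of four alike round cork pads, 68 mm across, let into the low wooden board and standing about 2 mm out of it. Origin at the centre of its underside, 11.5 mm over the worktop; its top, on which things stand, is 14.5 mm over the worktop. The four lie in a straight row, 90 mm apart; the letters say nothing about the order in the row. z up. Fixed.
- cork_c: one of four alike round cork pads, 68 mm across, let into the low wooden board and standing about 2 mm out of it. Origin at the centre of its underside, 11.5 mm over the worktop; its top, on which things stand, is 14.5 mm over the worktop. The four lie in a straight row, 90 mm apart; the letters say nothing about the order in the row. z up. Fixed.
- cork_d: one of four alike round cork pads, 68 mm across, let into the low wooden board and standing about 2 mm out of it. Origin at the centre of its underside, 11.5 mm over the worktop; its top, on which things stand, is 14.5 mm over the worktop. The four lie in a straight row, 90 mm apart; the letters say nothing about the order in the row. z up. Fixed.
- carton_mid (a point): small printed cardboard carton, 63 x 78 mm and 102 mm high, standing just beyond one end of the board (its centre about 115 mm from the centre of the nearest cork): it marks the tall end of the row. This point is its centre; z up. Loose; to be left alone.
- tealight_mid (a point): tealight in a metal cup, 38 mm across, 15 mm high, standing just beyond the other end of the board. This point is its centre; z up. Loose; to be left alone.
Mind the look-alikes: they are no part of the job. Leave any blue or purple look-alike of the part that bears carton_mid alone.

How it is judged:
By the outcome, as a careful person would: the job done as asked, in the order asked, and still so for the second after the job is handed in, with the robot touching nothing.
It also fails if it takes over 99 s, if anything falls off the work surface, if the arm or the gripper's body presses on something with over 40 N, if the wrist force passes 120 N, or if a joint passes its speed limit or range.

## Working session

There is one attempt and no reset: what is moved stays moved. The work goes in short steps, Python scripts to look and compute and a tool call to move; the robot and the scene stay as the last step left them, time stands still between calls to the robot, and variables do not carry over. Pictures are saved under pics/ and viewed, at most 14 in all, crops included, and the job is handed in when it is done.

Besides the shell and the picture viewer there is one more tool, called in YAML: its name, and indented under it one key for each argument. send_rows: Moves the arm, as the interface text tells. Its arguments: {"type":"object","properties":{"increments":{"type":"array","items":{"type":"number"}},"jaw":{"type":"number"}},"required":["increments"]}

```bash
mkdir -p pics; cat > h.py <<'E'
from bench import *
import numpy as np, cv2
def grab(n,f=None):
    d=grab_frame(n)
    if f: cv2.imwrite('pics/'+f,d['color'][:,:,::-1])
    return d
def ray(d,u,v):
    K=np.array(d['camera_matrix']);E=np.array(d['extrinsics'])
    p=np.linalg.inv(K)@[u,v,1]; r=E[:3,:3]@[p[0],-p[1],-p[2]]
    return E[:3,3],r
def onz(d,u,v,z):
    o,r=ray(d,u,v); return o+r*(z-o[2])/r[2]
def proj(d,P):
    K=np.array(d['camera_matrix']);E=np.array(d['extrinsics'])
    c=E[:3,:3].T@(np.array(P)-E[:3,3]); q=K@[c[0],-c[1],-c[2]]; return q[:2]/q[2]
E
python3 - <<'E'
from h import *
for n in('top','side'):
    d=grab(n,n+'0.png'); print(n,d.keys(),d['camera_matrix'],d['extrinsics'])
print(get_state())
E
```

```text
top dict_keys(['color', 'camera_matrix', 'extrinsics']) [[365.18307623   0.         319.29214754]
 [  0.         365.18307623 202.73775678]
 [  0.           0.           1.        ]] [[-1.36013865e-02  9.84493689e-01 -1.74891905e-01  3.98471238e+02]
 [-9.99899826e-01 -1.27065047e-02  6.23556779e-03  9.44337110e+01]
 [ 3.91661232e-03  1.74959198e-01  9.84567895e-01  1.00039970e+03]
 [ 0.00000000e+00  0.00000000e+00  0.00000000e+00  1.00000000e+00]]
side dict_keys(['color', 'camera_matrix', 'extrinsics']) [[515.73054255   0.         322.87679416]
 [  0.         515.73054255 198.62604906]
 [  0.           0.           1.        ]] [[-9.37086176e-01  1.23270482e-01 -3.26609685e-01  1.67511573e+02]
 [-3.49096867e-01 -3.33402000e-01  8.75770794e-01  1.14256284e+03]
 [-9.35634035e-04  9.34691122e-01  3.55459745e-01  5.09123894e+02]
 [ 0.00000000e+00  0.00000000e+00  0.00000000e+00  1.00000000e+00]]
{'time_s': 0.1, 'q': array([ 9.57986772e-01,  3.42665846e-01,  1.52491624e+00, -1.67602361e-05,
        1.27540017e+00, -1.46024914e-01]), 'qvel': array([ 1.30354834e-04, -3.48406904e-03, -1.90243669e-03,  8.94452817e-04,
        8.07825277e-05,  1.59172262e-03]), 'effort': array([ 2.23999617e-03, -4.34447551e+01, -2.46491468e+01, -1.29249239e-05,
        4.68190367e-03, -4.16760190e-05]), 'position': array([236.0660514 , 468.56860102, 252.6906256 ]), 'ee_rot': array([-2.49893275e-04,  2.31276759e-01,  9.72887752e-01, -6.48353009e-04]), 'force': array([ 0.07190959, -0.45074551, -0.67775956]), 'torque': array([-0.0207473 ,  0.00683236, -0.01092566]), 'grasp_force': 0.0, 'grip_width': 85.39650445400616}
```

View pics/top0.png

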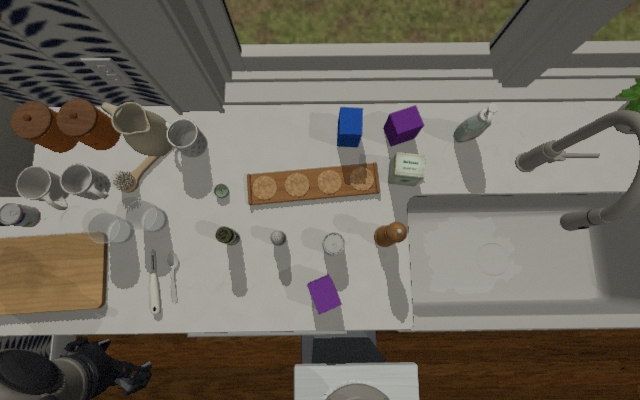

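View pics/side0.png

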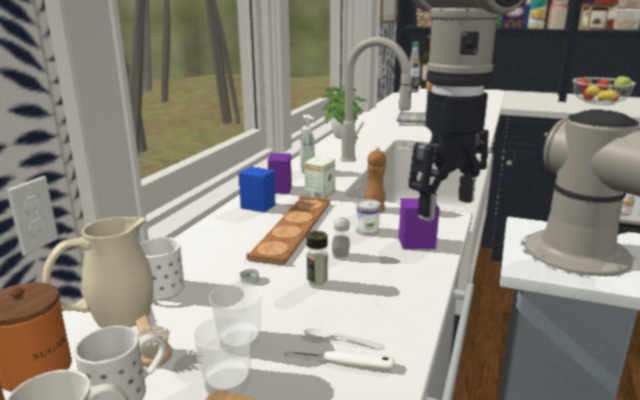

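The top view shows the printed carton at (408,168), and the row of corks at (264,188), (297,185), (329,182) and (361,179). The tealight is at (221,191).

Candidates, by pixel in the top view:
- **Carton:** printed (408,168), blue (350,127), purple (403,125), purple (324,294). I choose the printed one.
- **Mill:** (390,235). The soap pump at (475,125) is not it.
- **Jar:** (227,235). The can at (18,214) is not it.
- **Salt shaker:** (279,238).
- **Tin:** (333,244). The tumblers at (153,218) and (118,230) are not it.

I'll check these choices in one close crop.

```bash
python3 - <<'E'
from h import *
im=cv2.imread('pics/top0.png')[150:270,205:435]
cv2.imwrite('pics/c0.png',cv2.resize(im,None,fx=3.45,fy=3.45,interpolation=cv2.INTER_CUBIC))
im=cv2.imread('pics/side0.png')[140:300,230:430]
cv2.imwrite('pics/c1.png',cv2.resize(im,None,fx=3.7,fy=3.7,interpolation=cv2.INTER_CUBIC))
E
```

```text
(no output)
```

View pics/c0.png

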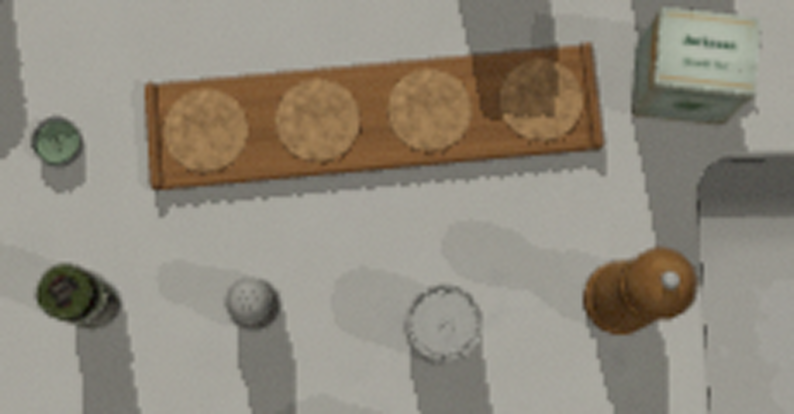

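View pics/c1.png

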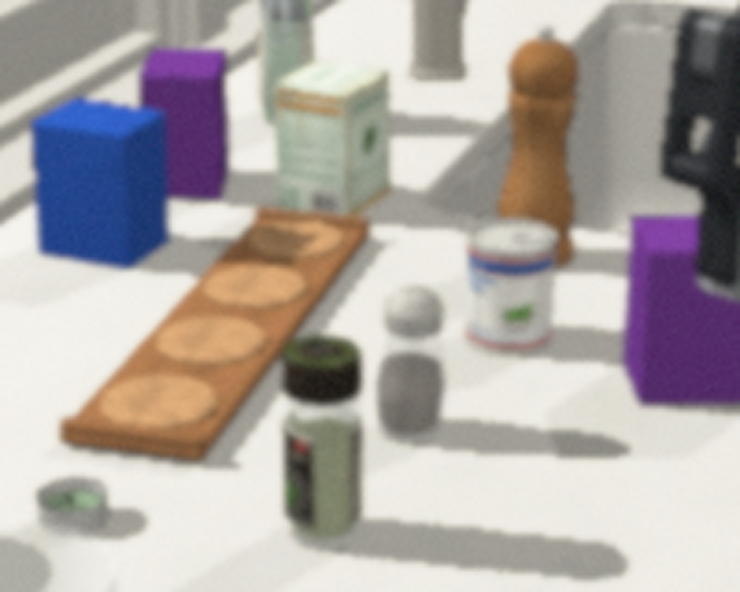

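The crops confirm the choices. In the top crop (3.45x), the corks are at (205,130), (318,119), (430,109) and (541,100). The jar cap is at (67,292), the salt dome at (252,302), the tin lid at (446,322), the mill knob at (671,279) and the printed carton top at (707,50). Next I cast rays from these in both views.

```bash
python3 - <<'E'
from h import *
import pickle
t=grab('top');s=grab('side')
T=lambda U,V:((U+.5)/3.45-.5+205,(V+.5)/3.45-.5+150)
S=lambda U,V:((U+.5)/3.7-.5+230,(V+.5)/3.7-.5+140)
# refine corks by colour
hsv=cv2.cvtColor(t['color'],cv2.COLOR_RGB2HSV)
for i,c in enumerate([(205,130),(318,119),(430,109),(541,100)]): print('cork',i,onz(t,*T(*c),14.5).round(1))
def tri(a,b):
    o1,r1=ray(t,*a);o2,r2=ray(s,*b)
    r1=r1/np.linalg.norm(r1); r2=r2/np.linalg.norm(r2)
    k=np.linalg.lstsq(np.c_[r1,-r2],o2-o1,rcond=None)[0]
    p,q=o1+k[0]*r1,o2+k[1]*r2; return ((p+q)/2).round(1),np.linalg.norm(p-q).round(1)
for n,a,z,b,zb in[('jar',(67,292),105,(322,352),105),('salt',(252,302),82,(413,308),82),('tin',(446,322),72,(514,236),72),('mill',(671,279),167,(546,34),167),('carton',(707,50),102,(332,84),102),('tea',(58,141),15,(72,492),15)]:
    print(n,onz(t,*T(*a),z).round(1),onz(s,*S(*b),zb).round(1),tri(T(*a),S(*b)))
E
```

```text
cork 0 [618.8 240.1  14.5]
cork 1 [626.7 149.6  14.5]
cork 2 [633.8  59.7  14.5]
cork 3 [640.1 -29.8  14.5]
jar [482.  323.1 105. ] [483.6 328.3 105. ] (array([483.7, 324.2, 102.9]), np.float64(3.0))
salt [475.1 194.3  82. ] [474.8 209.6  82. ] (array([477.5, 195.5,  75.6]), np.float64(3.8))
tin [459.4  52.9  72. ] [458.5  58.1  72. ] (array([459.7,  52.9,  69.9]), np.float64(0.4))
mill [479.6 -92.7 167. ] [476.8 -75.8 167. ] (array([480.7, -93.7, 162. ]), np.float64(1.2))
carton [ 655.  -142.7  102. ] [ 647.7 -117.9  102. ] (array([ 657.8, -145. ,   93.2]), np.float64(0.5))
tea [611.2 357.2  15. ] [614.8 357.1  15. ] (array([612.6, 357.7,  15.3]), np.float64(3.2))
```

send_rows:
  increments: [0,0,0,0,0,7.4,0,0,0,0,0,7.4,0,0,0,0,0,7.4,0,0,0,0,0,7.4,0,0,0,0,0,7.4,0,0,0,0,0,7.4,0,0,0,0,0,7.4,0,0,0,0,0,7.0,0,0,0,0,0,0]
  jaw: 1

```text
time_s: 1.1
position: [236.2, 468.8, 253.1]
ee_rot: [0.0, 0.679, 0.734, -0.0]
force: [-0.1, -0.7, 0.4]
grip_width: 85.4
grasp_force: 0.0
```

```bash
cat >> h.py <<'E'
from scipy.spatial.transform import Rotation as Ro
PICK=dict(mill=(479.6,-92.7,141),jar=(482,323.1,68),salt=(475.1,194.3,51),tin=(459.4,52.9,46))
CORK=[(618.8,240.1),(626.7,149.6),(633.8,59.7),(640.1,-29.8)]
def delta(P):
    s=get_state();w,x,y,z=s['ee_rot'];R=Ro.from_quat([x,y,z,w])
    Y=R.as_matrix()[:,1]
    print('t',round(s['time_s'],1),'pos',s['position'].round(1),'yhead',np.degrees(np.arctan2(Y[1],Y[0])).round(2),'zaxis',R.as_matrix()[:,2].round(4),'grip',round(s['grip_width'],1),'F',s['force'].round(1))
    print('tool cm to',P,(R.inv().apply(np.array(P)-s['position'])/10).round(2))
E
python3 -c "
from h import *
delta(PICK['mill'])"
```

```text
t 1.1 pos [236.2 468.8 253.1] yhead 4.4 zaxis [-2.e-04 -3.e-04 -1.e+00] grip 85.4 F [-0.1 -0.7  0.4]
tool cm to (479.6, -92.7, 141) [-57.85  19.97  11.22]
```

send_rows:
  increments: [-1.8,0.6,0,0,0,0,-3.6,1.2,0,0,0,0,-3.6,1.3,0,0,0,0,-3.6,1.2,0,0,0,0,-3.6,1.3,0,0,0,0,-3.6,1.2,0,0,0,0,-3.6,1.3,0,0,0,0,-3.6,1.2,0,0,0,0,-3.6,1.3,0,0,0,0,-3.6,1.2,0,0,0,0,-3.6,1.3,0,0,0,0,-3.6,1.2,0,0,0,0,-3.6,1.3,0,0,0,0,-3.6,1.2,0,0,0,0,-3.6,1.3,0,0,0,0,-3.6,1.2,0,0,0,0,-2.0,0.7,0,0,0,0,0,0,0,0,0,0,0,0,0,0,0,0]

```text
time_s: 3.0
position: [480.2, -91.8, 252.9]
ee_rot: [-0.001, 0.679, 0.734, -0.0]
force: [0.1, 0.1, -0.8]
grip_width: 85.2
grasp_force: 0.0
```

```bash
python3 -c "
from h import *
delta(PICK['mill'])
a=grab('top')['color'];b=grab('side')['color']
im=np.vstack([cv2.resize(a[170:290,300:460],(480,360)),cv2.resize(b[130:270,320:480],(480,240*0+420))])[:,:,::-1]
cv2.imwrite('pics/m1.png',cv2.resize(im,(369,600)))"
```

```text
t 3.0 pos [480.2 -91.8 252.9] yhead 4.52 zaxis [-9.e-04  8.e-04 -1.e+00] grip 85.2 F [ 0.1  0.1 -0.8]
tool cm to (479.6, -92.7, 141) [-0.1  -0.05 11.19]
```

View pics/m1.png

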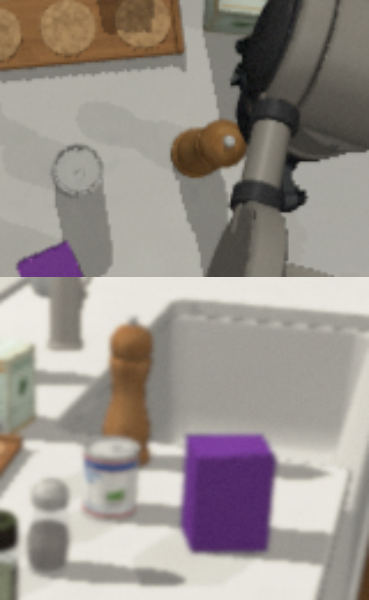

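The side crop shows the mill standing clear with its knob at about (130,320). The gripper is above the crop. In the top crop the mill head is at (228,143), with the arm to its right. I'll check that against the projections.

```bash
python3 -c "
from h import *
t=grab('top');s=grab('side',)
for z in(10,138,167,231,253): print(z,proj(t,(479.6,-92.7,z)).round(1),proj(s,(479.6,-92.7,z)).round(1))
print('knob top seen',(228-0)/369*160+300,143/277*120+170)
cv2.imwrite('pics/m2.png',cv2.resize(s['color'][60:240,300:480,::-1],(540,540)))"
```

```text
10 [386.4 236.3] [375.6 204.8]
138 [396.4 231.7] [377.4 158.1]
167 [399.1 230.5] [377.8 147.1]
231 [405.8 227.5] [378.8 122.1]
253 [408.3 226.3] [379.1 113.3]
knob top seen 398.8617886178862 231.9494584837545
```

View pics/m2.png

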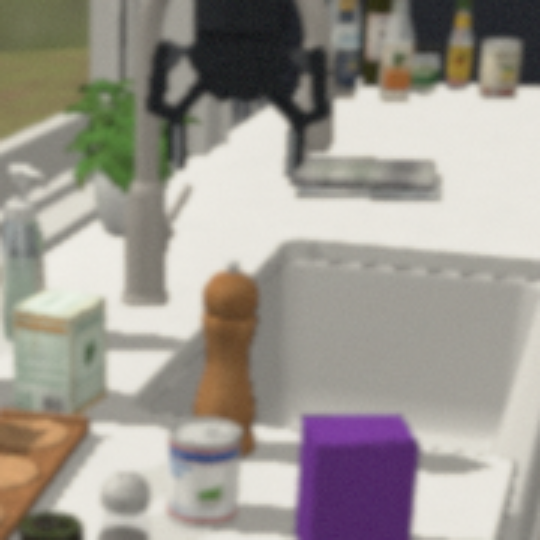

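The side view shows the knob at (378,149), and the fingers are centred above it at about column 379. They match, so I'm descending.

send_rows:
  increments: [0,0,1.5,0,0,0,0,0,2.5,0,0,0,0,0,2.5,0,0,0,0,0,2,0,0,0,0,0,1.5,0,0,0,0,0,1.2,0,0,0,0,0,0,0,0,0,0,0,0,0,0,0]

```text
time_s: 4.0
position: [480.6, -91.4, 141.7]
ee_rot: [0.0, 0.679, 0.734, 0.0]
force: [-0.2, -0.5, 0.2]
grip_width: 85.6
grasp_force: 0.0
```

send_rows:
  increments: [0,0,0,0,0,0,0,0,0,0,0,0,0,0,0,0,0,0,0,0,0,0,0,0,0,0,0,0,0,0,0,0,0,0,0,0,0,0,0,0,0,0,0,0,0,0,0,0,0,0,0,0,0,0,0,0,0,0,0,0]
  jaw: -1

```text
time_s: 5.0
position: [480.8, -92.0, 142.4]
ee_rot: [0.001, 0.679, 0.734, 0.0]
force: [-2.2, 0.3, 6.8]
grip_width: 45.9
grasp_force: 60.4
```

send_rows:
  increments: [0,0,-0.5,0,0,0,0,0,-1,0,0,0,0,0,-1.5,0,0,0,0,0,-1.5,0,0,0,0,0,-1,0,0,0,0,0,-0.5,0,0,0,0,0,0,0,0,0,0,0,0,0,0,0]

```text
time_s: 5.8
position: [480.3, -91.8, 200.9]
ee_rot: [-0.0, 0.679, 0.734, -0.0]
force: [0.5, 0.2, -1.2]
grip_width: 46.2
grasp_force: 61.7
```

```bash
python3 -c "
from h import *
delta((*CORK[3],156.5))"
```

```text
t 5.8 pos [480.3 -91.8 200.9] yhead 4.45 zaxis [-7.e-04  4.e-04 -1.e+00] grip 46.2 F [ 0.5  0.2 -1.2]
tool cm to (640.1, -29.8, 156.5) [ 4.94 16.42  4.43]
```

send_rows:
  increments: [0.3,0.9,0,0,0,0,0.5,1.8,0,0,0,0,0.7,2.2,0,0,0,0,0.7,2.2,0,0,0,0,0.7,2.2,0,0,0,0,0.7,2.2,0,0,0,0,0.6,2.2,0,0,0,0,0.5,1.8,0,0,0,0,0.2,0.9,0,0,0,0,0,0,0,0,0,0,0,0,2.5,0,0,0,0,0,1.0,0,0,0,0,0,0,0,0,0,0,0,0,0,0,0]

```text
time_s: 7.2
position: [640.1, -30.5, 166.7]
ee_rot: [-0.0, 0.679, 0.734, 0.0]
force: [0.4, -0.4, -1.1]
grip_width: 46.1
grasp_force: 62.1
```

```bash
python3 -c "
from h import *
delta((*CORK[3],156.5))
s=grab('side')
print(proj(s,(*CORK[3],14.5)),proj(s,(*CORK[3],24)))
cv2.imwrite('pics/m3.png',cv2.resize(s['color'][100:250,240:390,::-1],(600,600),interpolation=2))"
```

```text
t 7.2 pos [640.1 -30.5 166.7] yhead 4.43 zaxis [ 0.  0. -1.] grip 46.1 F [ 0.4 -0.4 -1.1]
tool cm to (640.1, -29.8, 156.5) [0.07 0.01 1.02]
[310.28653111 203.64170735] [310.25173302 200.27083547]
```

View pics/m3.png

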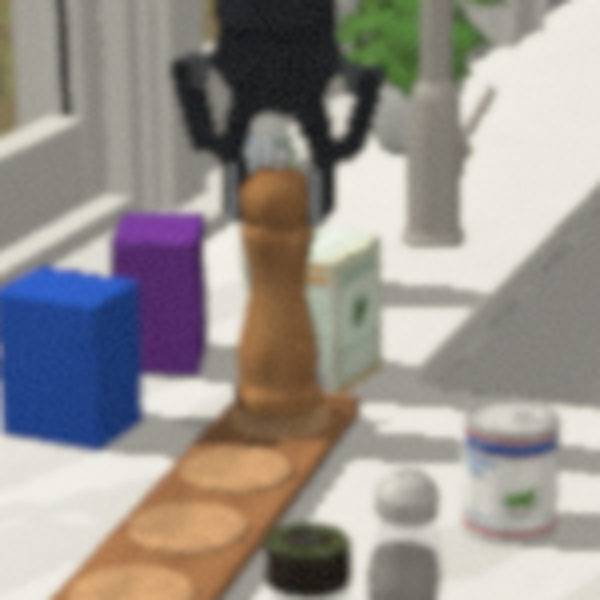

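The side view shows the mill upright over the end cork: head at (275,200), foot at (281,400) in the crop. I'm lowering it gently and watching the force.

send_rows:
  increments: [0.07,0,0.5,0,0,0,0,0,0.3,0,0,0,0,0,0.1,0,0,0,0,0,0,0,0,0]

```text
time_s: 7.65
position: [640.2, -29.5, 157.3]
ee_rot: [-0.0, 0.679, 0.734, 0.0]
force: [0.6, -0.1, -2.1]
grip_width: 45.8
grasp_force: 62.1
```

send_rows:
  increments: [0,0,0.1,0,0,0,0,0,0,0,0,0]

```text
time_s: 7.85
position: [640.3, -29.6, 157.0]
ee_rot: [0.0, 0.679, 0.734, 0.0]
force: [-1.8, -1.0, 3.1]
grip_width: 45.9
grasp_force: 62.6
```

Contact. I'll open the jaws and go straight up.

send_rows:
  increments: [0,0,0,0,0,0,0,0,0,0,0,0,0,0,0,0,0,0,0,0,0,0,0,0,0,0,0,0,0,0,0,0,0,0,0,0,0,0,0,0,0,0,0,0,0,0,0,0]
  jaw: 1

```text
time_s: 8.65
position: [640.2, -29.5, 156.3]
ee_rot: [0.0, 0.679, 0.734, 0.0]
force: [0.0, 0.4, 1.0]
grip_width: 85.3
grasp_force: 0.0
```

send_rows:
  increments: [0,0,-0.5,0,0,0,0,0,-1.5,0,0,0,0,0,-2.5,0,0,0,0,0,-2.5,0,0,0,0,0,-2.5,0,0,0,0,0,-1,0,0,0,0,0,0,0,0,0,0,0,0,0,0,0]

```text
time_s: 9.45
position: [639.8, -29.5, 260.2]
ee_rot: [-0.001, 0.679, 0.734, -0.0]
force: [0.8, 0.2, 0.2]
grip_width: 85.4
grasp_force: 0.0
```

```bash
python3 -c "
from h import *
delta(PICK['jar'])"
```

```text
t 9.4 pos [639.8 -29.5 260.2] yhead 4.46 zaxis [-1.5e-03  3.0e-04 -1.0e+00] grip 85.4 F [0.8 0.2 0.2]
tool cm to (482, 323.1, 68) [ 36.37 -12.96  19.26]
```

send_rows:
  increments: [1.7,-0.5,0,0,0,0,3.3,-1.2,0,0,0,0,3.3,-1.2,0,0,0,0,3.3,-1.2,0,0,0,0,3.3,-1.2,0,0,0,0,3.3,-1.2,0,0,0,0,3.3,-1.2,0,0,0,0,3.3,-1.2,0,0,0,0,3.3,-1.2,0,0,0,0,3.3,-1.2,0,0,0,0,3.3,-1.2,0,0,0,0,1.7,-0.5,0,0,0,0,0,0,0,0,0,0,0,0,0,0,0,0]

```text
time_s: 10.85
position: [481.4, 323.4, 260.4]
ee_rot: [-0.0, 0.679, 0.735, -0.001]
force: [-0.7, 0.0, -0.4]
grip_width: 85.8
grasp_force: 0.0
```

```bash
python3 -c "
from h import *
delta(PICK['jar'])
t=grab('top');s=grab('side')
P=CORK[3]
for z in (14.5,167):print(proj(t,(*P,z)),proj(s,(*P,z)))
print(proj(s,(482,323,105)),proj(s,(482,323,0)))
im=np.hstack([cv2.resize(t['color'][140:240,330:430],(400,400),interpolation=2),cv2.resize(s['color'][120:300,230:410],(400,400),interpolation=2)])
cv2.imwrite('pics/m4.png',im[:,:,::-1])"
```

```text
t 10.8 pos [481.4 323.4 260.4] yhead 4.53 zaxis [-0.0015 -0.001  -1.    ] grip 85.8 F [-0.7  0.  -0.4]
tool cm to (482, 323.1, 68) [-0.02  0.09 19.24]
[361.46678483 178.61301212] [310.28653111 203.64170735]
[369.05213384 163.13567281] [309.70613366 147.41891756]
[318.48085677 233.78144234] [318.69528554 283.01369061]
```

View pics/m4.png

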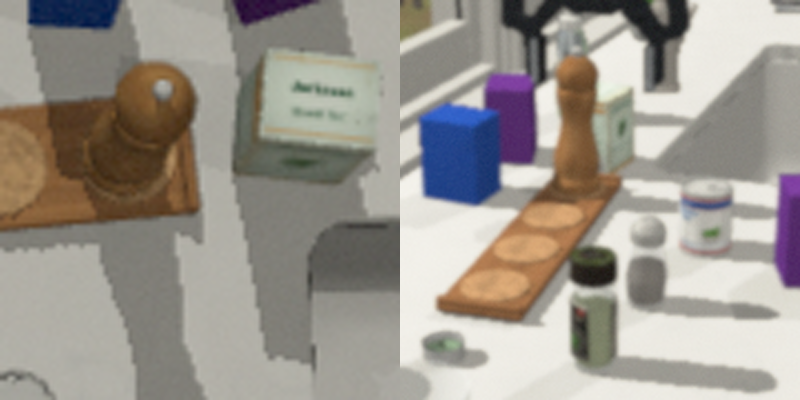

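The mill stands centred: its knob is at (370.7,162.5), and about (370,161.5) was expected. Now the jar.

send_rows:
  increments: [0,0,1.5,0,0,0,0,0,3,0,0,0,0,0,3,0,0,0,0,0,3,0,0,0,0,0,3,0,0,0,0,0,2.5,0,0,0,0,0,2,0,0,0,0,0,1.2,0,0,0,0,0,0,0,0,0,0,0,0,0,0,0]

```text
time_s: 11.95
position: [482.9, 323.1, 70.0]
ee_rot: [0.0, 0.679, 0.734, 0.0]
force: [0.1, -0.0, -0.2]
grip_width: 85.4
grasp_force: 0.0
```

send_rows:
  increments: [0,0,0,0,0,0,0,0,0,0,0,0,0,0,0,0,0,0,0,0,0,0,0,0,0,0,0,0,0,0,0,0,0,0,0,0,0,0,0,0,0,0,0,0,0,0,0,0,0,0,0,0,0,0,0,0,0,0,0,0]
  jaw: -1

```text
time_s: 12.95
position: [482.7, 323.5, 70.2]
ee_rot: [0.0, 0.679, 0.734, 0.001]
force: [0.3, -1.0, 6.0]
grip_width: 39.5
grasp_force: 59.3
```

send_rows:
  increments: [0,0,-0.5,0,0,0,0,0,-1,0,0,0,0,0,-2,0,0,0,0,0,-2.5,0,0,0,0,0,-2.5,0,0,0,0,0,-2.5,0,0,0,0,0,-1.5,0,0,0,0,0,-0.5,0,0,0,0,0,0,0,0,0,0,0,0,0,0,0]

```text
time_s: 13.95
position: [481.8, 323.0, 198.5]
ee_rot: [-0.0, 0.679, 0.734, -0.001]
force: [-0.2, -0.1, -1.9]
grip_width: 39.8
grasp_force: 59.8
```

```bash
python3 -c "
from h import *
delta((*CORK[2],83.5))"
```

```text
t 13.9 pos [481.8 323.  198.5] yhead 4.46 zaxis [-1.4e-03 -6.0e-04 -1.0e+00] grip 39.8 F [-0.2 -0.1 -1.9]
tool cm to (633.8, 59.7, 83.5) [-27.43  13.12  11.49]
```

send_rows:
  increments: [-1.2,0.5,0,0,0,0,-2.5,1.2,0,0,0,0,-2.5,1.2,0,0,0,0,-2.5,1.2,0,0,0,0,-2.5,1.2,0,0,0,0,-2.5,1.2,0,0,0,0,-2.5,1.2,0,0,0,0,-2.5,1.2,0,0,0,0,-2.5,1.2,0,0,0,0,-2.5,1.2,0,0,0,0,-2.5,1.2,0,0,0,0,-1.2,0.6,0,0,0,0,0,0,0,0,0,0,0,0,0,0,0,0]

```text
time_s: 15.35
position: [633.6, 60.6, 198.7]
ee_rot: [-0.001, 0.679, 0.734, -0.0]
force: [-0.4, 0.2, -0.4]
grip_width: 39.8
grasp_force: 59.8
```

send_rows:
  increments: [0,0,1.2,0,0,0,0,0,2.5,0,0,0,0,0,2.5,0,0,0,0,0,2.2,0,0,0,0,0,1.2,0,0,0,0,0,0.8,0,0,0,0,0,0.4,0,0,0,0,0,0,0,0,0,0,0,0,0,0,0]

```text
time_s: 16.25
position: [634.7, 60.3, 92.2]
ee_rot: [0.001, 0.679, 0.734, 0.001]
force: [-0.1, -0.6, -1.1]
grip_width: 39.7
grasp_force: 59.8
```

```bash
python3 -c "
from h import *
delta((*CORK[2],84.5))"
```

```text
t 16.2 pos [634.7  60.3  92.2] yhead 4.46 zaxis [ 0.0016  0.     -1.    ] grip 39.7 F [-0.1 -0.6 -1.1]
tool cm to (633.8, 59.7, 84.5) [-0.05 -0.1   0.77]
```

send_rows:
  increments: [-0.05,-0.1,0.3,0,0,0,0,0,0.2,0,0,0,0,0,0.1,0,0,0,0,0,0,0,0,0]

```text
time_s: 16.65
position: [633.2, 59.6, 85.2]
ee_rot: [-0.0, 0.679, 0.734, -0.0]
force: [-0.4, 0.0, -0.5]
grip_width: 39.8
grasp_force: 59.8
```

send_rows:
  increments: [0,0,0.1,0,0,0,0,0,0,0,0,0]

```text
time_s: 16.85
position: [633.4, 59.6, 84.8]
ee_rot: [0.0, 0.679, 0.734, 0.0]
force: [-0.9, 0.9, 2.3]
grip_width: 39.9
grasp_force: 60.3
```

Contact. I'll release and go up, then on to the salt shaker.

send_rows:
  increments: [0,0,0,0,0,0,0,0,0,0,0,0,0,0,0,0,0,0,0,0,0,0,0,0,0,0,0,0,0,0,0,0,0,0,0,0,0,0,0,0,0,0,0,0,0,0,0,0]
  jaw: 1

```text
time_s: 17.65
position: [633.2, 59.7, 84.3]
ee_rot: [-0.0, 0.679, 0.734, 0.0]
force: [-0.7, 0.2, 0.3]
grip_width: 85.3
grasp_force: 0.0
```

send_rows:
  increments: [0,0,-0.5,0,0,0,0,0,-1.5,0,0,0,0,0,-2.5,0,0,0,0,0,-2.5,0,0,0,0,0,-2.5,0,0,0,0,0,-1.5,0,0,0,0,0,-0.5,0,0,0,0,0,0,0,0,0,0,0,0,0,0,0]

```text
time_s: 18.55
position: [632.8, 59.6, 198.3]
ee_rot: [-0.001, 0.679, 0.734, -0.0]
force: [-0.2, -0.1, -0.3]
grip_width: 85.1
grasp_force: 0.0
```

```bash
python3 -c "
from h import *
delta(PICK['salt'])"
```

```text
t 18.6 pos [632.8  59.6 198.3] yhead 4.45 zaxis [-1.6e-03  1.0e-04 -1.0e+00] grip 85.1 F [-0.2 -0.1 -0.3]
tool cm to (475.1, 194.3, 51) [ 14.65 -14.65  14.76]
```

send_rows:
  increments: [0.7,-0.7,0,0,0,0,2.2,-2.2,0,0,0,0,2.2,-2.2,0,0,0,0,2.2,-2.2,0,0,0,0,2.2,-2.2,0,0,0,0,2.2,-2.2,0,0,0,0,2.2,-2.2,0,0,0,0,0.7,-0.7,0,0,0,0,0,0,0,0,0,0,0,0,0,0,0,0,0,0,2,0,0,0,0,0,3,0,0,0,0,0,3,0,0,0,0,0,3,0,0,0,0,0,2.5,0,0,0,0,0,1.1,0,0,0,0,0,0,0,0,0,0,0,0,0,0,0]

```text
time_s: 20.35
position: [477.3, 193.6, 53.9]
ee_rot: [0.0, 0.679, 0.734, 0.001]
force: [0.1, 0.7, -0.1]
grip_width: 85.5
grasp_force: 0.0
```

send_rows:
  increments: [0,0,0,0,0,0,0,0,0,0,0,0,0,0,0,0,0,0,0,0,0,0,0,0,0,0,0,0,0,0,0,0,0,0,0,0,0,0,0,0,0,0,0,0,0,0,0,0,0,0,0,0,0,0,0,0,0,0,0,0]
  jaw: -1

```text
time_s: 21.35
position: [476.7, 194.0, 54.7]
ee_rot: [0.0, 0.679, 0.734, 0.001]
force: [-2.8, -1.1, 9.1]
grip_width: 37.3
grasp_force: 58.8
```

send_rows:
  increments: [0,0,-0.5,0,0,0,0,0,-1,0,0,0,0,0,-2,0,0,0,0,0,-2.5,0,0,0,0,0,-2.5,0,0,0,0,0,-2.5,0,0,0,0,0,-1.5,0,0,0,0,0,-0.5,0,0,0,0,0,0,0,0,0,0,0,0,0,0,0]

```text
time_s: 22.35
position: [475.8, 193.7, 182.6]
ee_rot: [-0.0, 0.679, 0.734, -0.001]
force: [0.5, 1.2, -0.9]
grip_width: 37.8
grasp_force: 59.6
```

```bash
python3 -c "
from h import *
delta((*CORK[1],66))
s=grab('side');t=grab('top')
im=np.hstack([cv2.resize(t['color'][140:260,240:360],(400,400),interpolation=2),cv2.resize(s['color'][110:290,230:410],(400,400),interpolation=2)])
cv2.imwrite('pics/m5.png',im[:,:,::-1])
print(proj(t,(*CORK[2],119)))"
```

```text
t 22.4 pos [475.8 193.7 182.6] yhead 4.45 zaxis [-1.4e-03 -3.0e-04 -1.0e+00] grip 37.8 F [ 0.5  1.2 -0.9]
tool cm to (626.7, 149.6, 66) [-5.57 14.72 11.64]
[330.56985099 171.44315782]
```

View pics/m5.png

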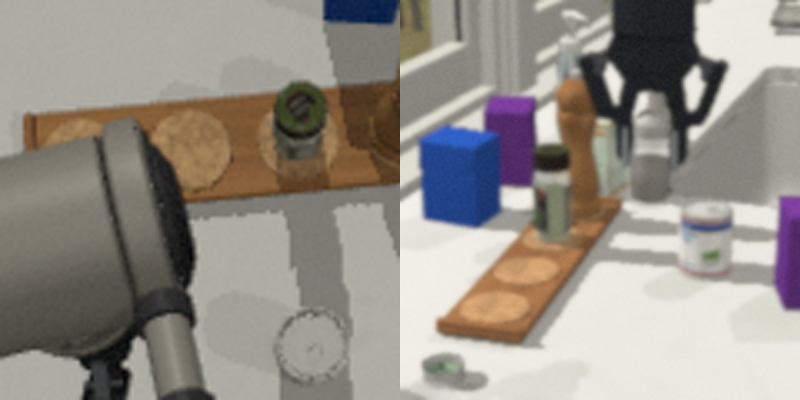

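The jar stands centred, with its cap at (330,171) against an expected (330.6,171.4). The shaker hangs straight in the jaws.

send_rows:
  increments: [-0.2,0.6,0,0,0,0,-0.6,1.5,0,0,0,0,-0.8,2.1,0,0,0,0,-0.8,2.1,0,0,0,0,-0.8,2.1,0,0,0,0,-0.8,2.1,0,0,0,0,-0.8,2.1,0,0,0,0,-0.6,1.5,0,0,0,0,-0.2,0.6,0,0,0,0,0,0,0,0,0,0,0,0,1.2,0,0,0,0,0,2.5,0,0,0,0,0,2.5,0,0,0,0,0,2,0,0,0,0,0,1.4,0,0,0,0,0,0.7,0,0,0,0,0,0,0,0,0,0,0,0,0,0,0]

```text
time_s: 24.25
position: [627.7, 149.6, 81.1]
ee_rot: [0.0, 0.679, 0.734, 0.001]
force: [0.0, 0.9, -1.4]
grip_width: 37.7
grasp_force: 59.5
```

```bash
python3 -c "
from h import *
delta((*CORK[1],69.5))"
```

```text
t 24.2 pos [627.7 149.6  81.1] yhead 4.46 zaxis [ 1.4e-03  3.0e-04 -1.0e+00] grip 37.7 F [ 0.   0.9 -1.4]
tool cm to (626.7, 149.6, 69.5) [ 0.   -0.1   1.16]
```

send_rows:
  increments: [0,-0.1,0.5,0,0,0,0,0,0.3,0,0,0,0,0,0.2,0,0,0,0,0,0,0,0,0]

```text
time_s: 24.65
position: [626.1, 149.4, 70.0]
ee_rot: [-0.0, 0.679, 0.734, -0.0]
force: [-0.7, 0.0, -0.7]
grip_width: 37.2
grasp_force: 59.5
```

send_rows:
  increments: [0,0,0.1,0,0,0,0,0,0,0,0,0]

```text
time_s: 24.85
position: [626.3, 149.4, 69.3]
ee_rot: [0.0, 0.679, 0.734, 0.0]
force: [0.1, 0.2, -0.7]
grip_width: 37.5
grasp_force: 59.6
```

send_rows:
  increments: [0,0,0.1,0,0,0,0,0,0,0,0,0]

```text
time_s: 25.05
position: [626.4, 149.4, 69.3]
ee_rot: [0.0, 0.679, 0.734, 0.0]
force: [-1.9, -0.9, 5.1]
grip_width: 37.4
grasp_force: 60.4
```

send_rows:
  increments: [0,0,0,0,0,0,0,0,0,0,0,0,0,0,0,0,0,0,0,0,0,0,0,0,0,0,0,0,0,0,0,0,0,0,0,0,0,0,0,0,0,0,0,0,0,0,0,0]
  jaw: 1

```text
time_s: 25.85
position: [626.3, 149.4, 68.3]
ee_rot: [0.0, 0.679, 0.734, 0.0]
force: [0.2, -0.1, -0.3]
grip_width: 85.1
grasp_force: 0.0
```

send_rows:
  increments: [0,0,-0.5,0,0,0,0,0,-1.5,0,0,0,0,0,-2.5,0,0,0,0,0,-2.5,0,0,0,0,0,-2.5,0,0,0,0,0,-1.5,0,0,0,0,0,-0.5,0,0,0,0,0,0,0,0,0,0,0,0,0,0,0]

```text
time_s: 26.75
position: [625.8, 149.3, 182.7]
ee_rot: [-0.0, 0.679, 0.734, -0.0]
force: [0.1, -0.7, 0.3]
grip_width: 85.1
grasp_force: 0.0
```

```bash
python3 -c "
from h import *
delta(PICK['tin'])"
```

```text
t 26.8 pos [625.8 149.3 182.7] yhead 4.45 zaxis [-1.1e-03 -1.0e-04 -1.0e+00] grip 85.1 F [ 0.1 -0.7  0.3]
tool cm to (459.4, 52.9, 46) [ -8.32 -17.32  13.69]
```

send_rows:
  increments: [-0.3,-0.9,0,0,0,0,-1.1,-2.2,0,0,0,0,-1.1,-2.2,0,0,0,0,-1.1,-2.2,0,0,0,0,-1.1,-2.2,0,0,0,0,-1.1,-2.2,0,0,0,0,-1.1,-2.2,0,0,0,0,-1.1,-2.2,0,0,0,0,-0.3,-1.0,0,0,0,0,0,0,0,0,0,0,0,0,0,0,0,0]

```text
time_s: 27.85
position: [461.0, 53.4, 183.3]
ee_rot: [0.0, 0.679, 0.734, 0.0]
force: [0.9, 0.0, -0.1]
grip_width: 85.3
grasp_force: 0.0
```

```bash
python3 -c "
from h import *
delta(PICK['tin'])
t=grab('top')
im=cv2.imread('pics/top0.png');h=cv2.cvtColor(im,cv2.COLOR_BGR2HSV)
m=cv2.inRange(h,(125,100,40),(160,255,255));m[:260]=0
c=max(cv2.findContours(m,0,2)[0],key=cv2.contourArea)
b=cv2.boxPoints(cv2.minAreaRect(c));print(b)
for z in (0,102):print(z,[onz(t,*p,z)[:2].round() for p in b])"
```

```text
t 27.9 pos [461.   53.4 183.3] yhead 4.44 zaxis [ 8.e-04  3.e-04 -1.e+00] grip 85.3 F [ 0.9  0.  -0.1]
tool cm to (459.4, 52.9, 46) [-0.04 -0.18 13.73]
[[306.1272  283.59467]
 [329.06213 274.15088]
 [341.44678 304.22778]
 [318.51184 313.67157]]
0 [array([357., 126.]), array([381.,  64.]), array([302.,  33.]), array([279.,  94.])]
102 [array([361., 123.]), array([383.,  68.]), array([312.,  39.]), array([291.,  94.])]
```

The purple box's nearest corner is at x=383 and the finger backs reach x≈403. That's clear, so I'm descending.

send_rows:
  increments: [0,-0.1,2,0,0,0,0,0,3,0,0,0,0,0,3,0,0,0,0,0,2.5,0,0,0,0,0,2,0,0,0,0,0,1,0,0,0,0,0,0,0,0,0,0,0,0,0,0,0]

```text
time_s: 28.7
position: [459.9, 53.3, 48.7]
ee_rot: [0.0, 0.679, 0.734, 0.0]
force: [1.0, 0.4, -0.3]
grip_width: 85.8
grasp_force: 0.0
```

send_rows:
  increments: [0,0,0,0,0,0,0,0,0,0,0,0,0,0,0,0,0,0,0,0,0,0,0,0,0,0,0,0,0,0,0,0,0,0,0,0,0,0,0,0,0,0,0,0,0,0,0,0,0,0,0,0,0,0,0,0,0,0,0,0]
  jaw: -1

```text
time_s: 29.7
position: [459.9, 53.1, 49.5]
ee_rot: [0.001, 0.679, 0.734, 0.001]
force: [-0.1, -0.1, 5.2]
grip_width: 55.8
grasp_force: 62.8
```

send_rows:
  increments: [0,0,-0.5,0,0,0,0,0,-1,0,0,0,0,0,-2,0,0,0,0,0,-2.5,0,0,0,0,0,-2.5,0,0,0,0,0,-2.5,0,0,0,0,0,-2.5,0,0,0,0,0,-1.5,0,0,0,0,0,-0.5,0,0,0,0,0,0,0,0,0,0,0,0,0,0,0]

```text
time_s: 30.8
position: [458.6, 53.1, 202.7]
ee_rot: [-0.001, 0.679, 0.734, -0.0]
force: [0.0, 0.2, -2.2]
grip_width: 55.9
grasp_force: 64.0
```

```bash
python3 -c "
from h import *
delta((*CORK[0],64.5))"
```

```text
t 30.8 pos [458.6  53.1 202.7] yhead 4.46 zaxis [-1.4e-03  1.0e-04 -1.0e+00] grip 55.9 F [ 0.   0.2 -2.2]
tool cm to (618.8, 240.1, 64.5) [17.39 17.44 13.8 ]
```

send_rows:
  increments: [0.6,0.6,0,0,0,0,2.3,2.3,0,0,0,0,2.3,2.3,0,0,0,0,2.3,2.3,0,0,0,0,2.3,2.3,0,0,0,0,2.3,2.3,0,0,0,0,2.3,2.3,0,0,0,0,2.3,2.3,0,0,0,0,0.7,0.7,0,0,0,0,0,0,0,0,0,0,0,0,1.2,0,0,0,0,0,2.5,0,0,0,0,0,2.5,0,0,0,0,0,2.5,0,0,0,0,0,2,0,0,0,0,0,1.2,0,0,0,0,0,0.6,0,0,0,0,0,0,0,0,0,0,0,0,0,0,0]

```text
time_s: 32.7
position: [619.7, 240.1, 79.3]
ee_rot: [0.0, 0.679, 0.734, 0.001]
force: [0.3, -0.2, -2.0]
grip_width: 56.2
grasp_force: 64.4
```

```bash
python3 -c "
from h import *
delta((*CORK[0],64))"
```

```text
t 32.7 pos [619.7 240.1  79.3] yhead 4.44 zaxis [ 1.6e-03  5.0e-04 -1.0e+00] grip 56.2 F [ 0.3 -0.2 -2. ]
tool cm to (618.8, 240.1, 64) [ 0.01 -0.09  1.53]
```

send_rows:
  increments: [0,-0.1,0.7,0,0,0,0,0,0.4,0,0,0,0,0,0.2,0,0,0,0,0,0,0,0,0]

```text
time_s: 33.1
position: [618.0, 240.0, 64.9]
ee_rot: [-0.0, 0.679, 0.734, -0.0]
force: [0.2, -0.7, -1.5]
grip_width: 56.3
grasp_force: 64.4
```

send_rows:
  increments: [0,0,0.1,0,0,0,0,0,0,0,0,0]

```text
time_s: 33.3
position: [618.2, 240.1, 64.3]
ee_rot: [0.0, 0.679, 0.734, 0.0]
force: [-0.2, 0.4, -1.6]
grip_width: 56.2
grasp_force: 64.4
```

send_rows:
  increments: [0,0,0.1,0,0,0,0,0,0,0,0,0]

```text
time_s: 33.5
position: [618.4, 240.1, 64.0]
ee_rot: [0.0, 0.679, 0.734, 0.0]
force: [-1.8, -0.3, 3.1]
grip_width: 56.5
grasp_force: 64.9
```

send_rows:
  increments: [0,0,0,0,0,0,0,0,0,0,0,0,0,0,0,0,0,0,0,0,0,0,0,0,0,0,0,0,0,0,0,0,0,0,0,0,0,0,0,0,0,0,0,0,0,0,0,0]
  jaw: 1

```text
time_s: 34.3
position: [618.2, 240.1, 63.3]
ee_rot: [-0.0, 0.679, 0.734, 0.0]
force: [0.5, 0.1, 0.4]
grip_width: 85.8
grasp_force: 0.0
```

send_rows:
  increments: [0,0,-0.5,0,0,0,0,0,-1.5,0,0,0,0,0,-3,0,0,0,0,0,-3,0,0,0,0,0,-3,0,0,0,0,0,-3,0,0,0,0,0,-3,0,0,0,0,-3,0,0,0,0,0,-3,0,0,0,0,0,-3,0,0,0,0,0,-3,0,0,0,0,0,-3,0,0,0,0,0,-3,0,0,0,0,0,-3,0,0,0,0,0,0,0,0,0,0]

```text
time_s: 35.8
position: [405.8, 223.6, 234.8]
ee_rot: [-0.0, 0.679, 0.734, 0.0]
force: [0.6, -0.1, 0.7]
grip_width: 85.3
grasp_force: 0.0
```

```bash
python3 -c "
from h import *
delta((*CORK[0],300))
s=grab('side');t=grab('top')
im=np.vstack([cv2.resize(t['color'][140:215,210:430],(800,273),interpolation=2),cv2.resize(s['color'][120:300,160:600],(800,327),interpolation=2)])
cv2.imwrite('pics/m6.png',im[:,:,::-1])
for c,h in zip(CORK,(72,90,105,170)): p=proj(t,(*c,14.5+h));print(p.round(1),((p-[210,140])*800/220).round())"
```

```text
t 35.8 pos [405.8 223.6 234.8] yhead 4.53 zaxis [-0.e+00  3.e-04 -1.e+00] grip 85.3 F [ 0.6 -0.1  0.7]
tool cm to (618.8, 240.1, 300) [-0.03 21.36 -6.52]
[260.  181.2] [182. 150.]
[294.8 176.1] [308. 131.]
[330.6 171.4] [438. 114.]
[370.1 161. ] [582.  76.]
```

View pics/m6.png

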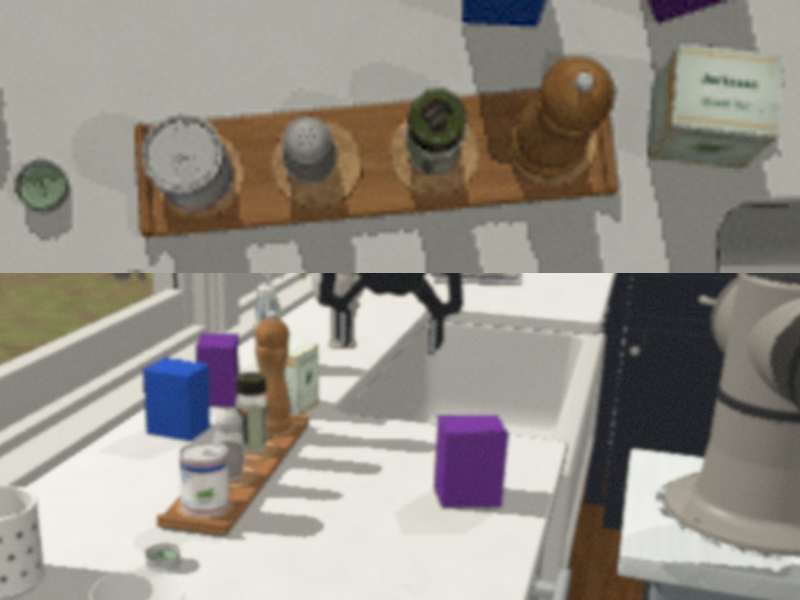

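All four stand upright and within a couple of mm of their cork centres. Tops are seen at (183,155), (308,135), (437,113) and (583,80); expected (182,150), (308,131), (438,114) and (582,76). The carton and tealight are where they were, and the arm is clear.

```bash
python3 -c "
from bench import *
print(hand_in())"
```

```text
the job is handed in; nothing more can be done
None
```

The job is handed in: starting from the carton the row runs mill, jar, salt shaker, tin down to the tealight, each upright on its cork to within a few mm in the last picture, with the carton and tealight not touched and about 36 s used.

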